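Load panel clips into the press's gravity chute

TASK

Load the two short finned clips into the sloping steel chute, so that they lie in a queue one behind the other, slid down against the stop at the low end. Each must lie flat on its foot with the fin up and the bare toe pointing downhill (fin end uphill). Leave the longer clip of the same shape where it lies.

Things in the scene. Friction and masses are not known exactly. Their poses are not given: they have to be found in the camera images.
- clip_a: Short clip: cast aluminium, 80 g. Flat foot 64 x 36 x 6 mm (x, y, z) and an upright fin to grip: 12 mm thick (y), 36 long, top 42 above the underside, on the centre line at the heel (x = -32 to +4 mm). The toe (x = +4 to +32) is bare but for a small dark dot. Origin: centre of the underside; +x from heel to toe, z up. Starts flat on the bench, fin up, any yaw.
- clip_b: The other short clip, the same: cast aluminium, 80 g. Flat foot 64 x 36 x 6 mm (x, y, z) and an upright fin to grip: 12 mm thick (y), 36 long, top 42 above the underside, on the centre line at the heel (x = -32 to +4 mm). The toe (x = +4 to +32) is bare but for a small dark dot. Origin: centre of the underside; +x from heel to toe, z up. Starts flat on the bench, fin up, any yaw.
- long_clip: The longer look-alike that stays where it is: same section and the same 36 mm long fin, but its foot is 100 mm long (fin at x = -50 to -14). Origin: centre of the foot's underside, +x from heel to toe.
- channel: Fixed, slippery steel trough at a 20 degree slope: floor 56 mm wide, 240 long; side walls and low-end stop 12 high, 4 thick; high end open. Origin: mid floor at the foot of the stop, 24 mm above the bench; +x downhill along the floor (high end x = -240 mm), y across, z square to the floor. Clips set down flat (say at x = -170) slide to the stop by themselves; queued origins: x = -32, -96.
There are look-alikes about, which are no part of the job. What is shaped like the clip_b but purple or red is not meant.

How it is judged:
By the outcome, as a careful person would: the job done as asked, in the order asked, and still so for the second after the job is handed in, with the robot touching nothing.
It also fails if it takes over 64 s, if anything falls off the work surface, if the arm or the gripper's body presses on something with over 40 N, if the wrist force passes 120 N, or if a joint passes its speed limit or range.

ROBOT

A 6-joint arm with a two-finger parallel gripper is mounted at the origin on the work surface. World frame = base frame: x ahead of the robot, y to its left, z up, the work surface at z = 0. Lengths are in m, angles in rad, forces in N, time in s.
With the tool pointing down it reaches from about 0.35 to 0.85 m from the base axis. Payload 8.1 kg.
Tool frame: the origin (TCP) lies on the mounting face of the last link; the fingertips stand 186 mm ahead of it and the grasp point (between the pads) lies 167 mm ahead of it; z points along the fingers, y is the line along which they close (so a half turn about z gives the same grasp; the last joint's range is limited). The gripper opens to 93 mm and grips with 3 to 60 N. Pads are 15 mm wide; open, the fingers measure 128 mm over their backs; the gripper's body (75 mm by 188 mm) begins 65 mm behind the grasp point.
Start: joints at [-1.276, 0.13, 1.488, -0, 1.523, -0.085], TCP at [0.222, -0.557, 0.405] pointing down, gripper open.
Joint ranges: [-2.96, 2.96], [-0.89, 2.26], [0.02, 2.5], [-1.34, 4.48], [0, 2.73], [-2.66, 2.66]. Speed limits (rad/s): [2.39, 2.39, 2.79, 3.14, 3.14, 3.14].

INTERFACE

Orientations are given as a rotation vector (axis times angle).
In Python, from plant import read_state, read_camera, camera_params, close_job gives the robot as it stands. The module is installed in compiled form; this text tells all that it offers.
- The arm moves only by the tool servo_tool, never from a script. Its argument "increments" is a list of rows, each an object with "slide": the shift along the tool's x, y, z in mm, a list of three; "dr": the turn, a rotation vector about the tool's x, y, z in rad, a list of three; "jaw": the closure, from 0 (fully open) to 1 (shut). In form: [{"slide": [x, y, z], "dr": [ax, ay, az], "jaw": jaw}, ...]. A call has 1 to 20 rows; each row is the pose to reach, as a shift and turn from the pose commanded when the call began, along the tool's axes at that moment; what a row does not reach only later rows make up. A row lasts 1/10 s, in which the tool goes at most 50 mm and 8.59 degrees, less where a joint would pass 70% of its speed; a pose out of reach is approached as far as the arm can. A call with a gripper value outside its range is refused whole. The fingers move at their own pace and stop on an object; "force" is the grip in N (left out, the last holds). Time passes only in rows, so rows that repeat a pose let the fingers close. It gives the time, the measured TCP pose, the force, the opening and the grip force at its end, in the units of the state.
- read_state(): the state, without advancing time (a new reading comes with each control period).
- read_camera(name): name is "side" or "top" or "wrist"; returns (picture, depth): 480x640x3 uint8, red, green, blue; 480x640 float32, m along the optical axis (not along the pixel's ray), 0 where there is no reading.
- camera_params(name): a dict with "fx", "fy", "cx", "cy" (pixels), "k1" (the pictures are not rectified: a ray, as slopes to the right and down, at radius r is drawn at 1 + k1 r^2 times it, then the intrinsics apply), "rvec" (rotation vector, rad) and "tvec" (3), from world to camera coordinates, as OpenCV has them. Camera axes: x right, y down, z forward; pixel columns grow to the right and rows downward; lengths in m; the calibration is good to about 2 mm. A picture is of the moment at which its call begins: read the wrist's pose just before it. camera_params takes no time and is no camera call; for the wrist camera it gives the pose at the moment of the call.
- close_job(): hands the job in; it is judged then, once.
The state is a dict: "t": time; "q": joint angles; "dq": joint speeds; "joint_torque": joint torques, N m; "tool_pos": TCP position; "orientation": TCP orientation; "force": force on the tool from outside, world axes, zero at the start; "wrist_torque": the same for the moment, N m; "opening": finger opening in m; "gripper_force": force on a finger pad.
Only numpy, scipy, OpenCV 4.12 (cv2) and the standard library are available. Lean on these libraries where they do the work, as an engineer would, in place of code of your own. Each camera call takes 0.05 s, during which the arm holds its last target. There are 200 camera calls.

## Working session

There is one attempt and no reset: what is moved stays moved. The work goes in short steps, Python scripts to look and compute and a tool call to move; the robot and the scene stay as the last step left them, time stands still between calls to the robot, and variables do not carry over. Pictures are saved under pics/ and viewed, at most 10 in all, crops included, and the job is handed in when it is done.

Besides the shell and the picture viewer there is one more tool, called after "Request:" in YAML: its name, and indented under it one key for each argument. servo_tool: Moves the arm, as the interface text tells. Its arguments: {"type":"object","properties":{"increments":{"type":"array"},"force":{"type":"number"}},"required":["increments"]}

```bash
mkdir -p pics
python3 - <<'E'
from plant import *
import cv2, numpy as np
for n in ("top","side"):
    im,d=read_camera(n)
    cv2.imwrite(f"pics/{n}0.png",im[:,:,::-1]); np.savez(f"{n}0.npz",im=im,d=d)
    p=camera_params(n);print(n,p)
    R=cv2.Rodrigues(np.array(p["rvec"]))[0];print("pos",-R.T@np.array(p["tvec"]))
s=read_state();print(s)
E
```

```text
top {'fx': 544.820684881862, 'fy': 544.820684881862, 'cx': 320.04755770547087, 'cy': 241.96448104926606, 'k1': -0.07874864652180849, 'rvec': array([ 2.18262143, -2.00252402,  0.22768882]), 'tvec': array([-0.05601592,  0.59055295,  0.77094701])}
pos [ 0.40329537 -0.0237702   0.88489417]
side {'fx': 601.0265387536076, 'fy': 601.0265387536076, 'cx': 328.91152108656854, 'cy': 241.32891035895346, 'k1': -0.09234877807504356, 'rvec': array([ 0.5689724 , -2.7718276 ,  0.97201132]), 'tvec': array([0.56198728, 0.21140282, 1.14997968])}
pos [0.27894494 0.72808248 1.03685088]
{'t': 0.1, 'q': array([-1.27641188e+00,  1.31072495e-01,  1.48916213e+00,  1.22146441e-05,
        1.52299864e+00, -8.54129490e-02]), 'dq': array([-0.00012935, -0.00079146, -0.00200486, -0.0015935 , -0.00099599,
        0.00161171]), 'joint_torque': array([ 5.95200909e-04, -5.61342931e+01, -4.93096161e+01,  7.69771636e-02,
        2.91563157e-02, -4.62499781e-05]), 'tool_pos': array([ 0.22239559, -0.55704133,  0.40380448]), 'orientation': array([-3.08351396e+00, -5.92696040e-01,  2.49588984e-04]), 'force': array([ 0.13946996, -0.44116515,  0.10393663]), 'wrist_torque': array([0.01699125, 0.05411303, 0.01207126]), 'gripper_force': 0.0, 'opening': 0.09307542089193208}
```

View pics/top0.png

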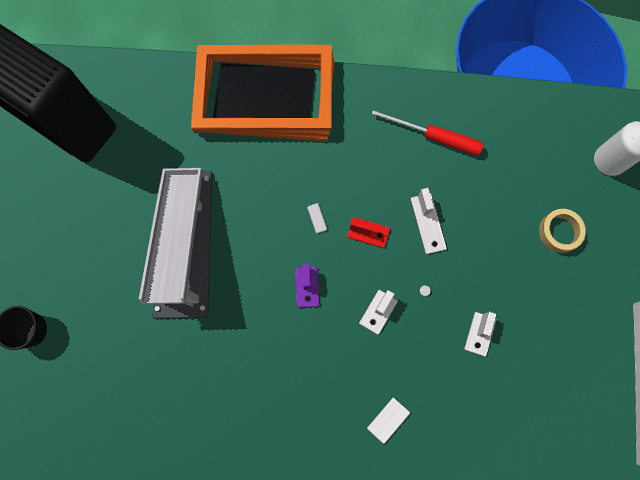

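View pics/side0.png

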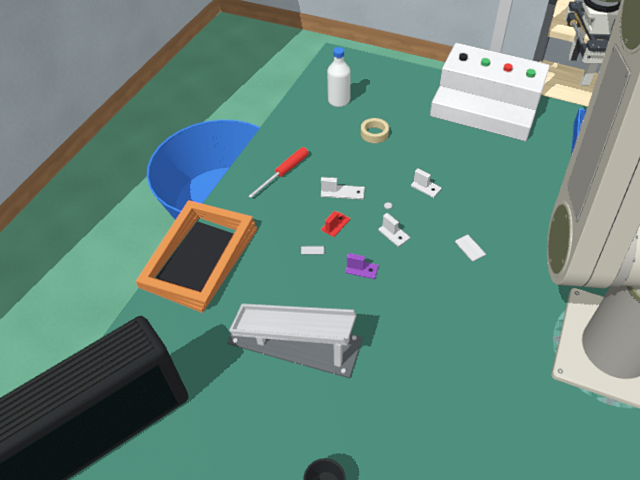

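The top view shows these candidates:
- Short white clips at (379,311) and (481,333), dots at the lower-left and bottom.
- The long clip at (428,220), foot about 1.5 times longer.
- Look-alikes: purple (307,286), red (369,232), and finless plates at (388,420) and (317,218).

The chute is at (172,237), with its stop near row 170 and its open high end near row 302. I choose the two short white ones.

```bash
cat > h.py <<'E'
import numpy as np, cv2
from plant import *
from scipy.spatial.transform import Rotation as Rn
def cam(p):
    R=cv2.Rodrigues(np.array(p["rvec"]))[0]; t=np.array(p["tvec"])
    K=np.array([[p["fx"],0,p["cx"]],[0,p["fy"],p["cy"]],[0,0,1.]]); D=np.array([p["k1"],0,0,0,0.])
    return R,t,K,D
def rays(p,uv):
    R,t,K,D=cam(p); n=cv2.undistortPoints(np.array(uv,float).reshape(-1,1,2),K,D).reshape(-1,2)
    return -R.T@t, np.c_[n,np.ones(len(n))]@R   # dirs with unit depth along axis
def onplane(p,uv,z):
    o,d=rays(p,uv); return o+d*((z-o[2])/d[:,2])[:,None]
def proj(p,X):
    R,t,K,D=cam(p); return cv2.projectPoints(np.array(X,float).reshape(-1,1,3),R,t,K,D)[0].reshape(-1,2)
def cloud(p,d,m):
    v,u=np.nonzero(m&(d>0)); o,r=rays(p,np.c_[u,v]); return o+r*d[v,u][:,None],np.c_[u,v]
def tri(p1,a,p2,b):
    o1,d1=rays(p1,[a]);o2,d2=rays(p2,[b]);d1=d1[0];d2=d2[0]
    s=np.linalg.lstsq(np.c_[d1,-d2],o2-o1,rcond=None)[0]
    x,y=o1+s[0]*d1,o2+s[1]*d2; return (x+y)/2,np.linalg.norm(x-y)
def white(im):
    h=cv2.cvtColor(im,cv2.COLOR_RGB2HSV); return (h[...,1]<40)&(h[...,2]>90)
E
python3 - <<'E'
from h import *
np.set_printoptions(precision=4,suppress=True)
F={}
for n in("top","side"):
    z=np.load(n+"0.npz");im,d=z["im"],z["d"];p=camera_params(n)
    rois={"top":{"A":(379,311),"B":(481,333),"L":(428,220)},"side":{"A":(393,229),"B":(426,182),"L":(342,188)}}[n]
    k,lab,st,ce=cv2.connectedComponentsWithStats(white(im).astype(np.uint8))
    for nm,(u,v) in rois.items():
        w=lab[v-8:v+9,u-8:u+9]; l=np.bincount(w[w>0]).argmax(); m=lab==l
        P,uv=cloud(p,d,m)
        top=(P[:,2]>0.036); q=P[top]
        r=cv2.minAreaRect((q[:,:2]*1000).astype(np.float32))
        F[n,nm]=uv[top].mean(0)
        r2=cv2.minAreaRect((P[:,:2][P[:,2]<.012]*1000).astype(np.float32))
        print(n,nm,st[l],"z pct",np.percentile(P[:,2],[5,30,95]),"fin",r,"foot",r2)
        # dot
        x,y,w_,h_,_=st[l]; sub=im[y:y+h_,x:x+w_].max(2); hull=np.zeros(lab.shape,np.uint8)
        cv2.fillConvexPoly(hull,cv2.convexHull(np.argwhere(m)[:,::-1].astype(np.int32)),1)
        dm=(cv2.erode(hull,np.ones((3,3)))>0)&(im.max(2)<60); c=np.argwhere(dm)[:,::-1]
        if len(c): F[n,nm+"d"]=c.mean(0);print("  dot",len(c),c.mean(0),onplane(p,[c.mean(0)],.006))
a,b=camera_params("top"),camera_params("side")
for nm in "A","B","L":
    for s in("","d"):
        if("top",nm+s)in F and("side",nm+s)in F: print(nm+s,*tri(a,F["top",nm+s],b,F["side",nm+s]))
# channel
z=np.load("top0.npz");im,d=z["im"],z["d"]
m=np.zeros(d.shape,bool);m[195:280,165:185]=1
P,_=cloud(a,d,m);c=P.mean(0);n_=np.linalg.svd(P-c)[2][2];n_*=np.sign(n_[2])
print("floor",c,n_,np.degrees(np.arccos(n_[2])),np.abs((P-c)@n_).std(),"downhill",n_[:2]/np.hypot(*n_[:2]))
cr=np.hstack([cv2.resize(im[280:360,350:430],(400,400),interpolation=2),cv2.resize(im[290:370,440:520],(400,400),interpolation=2)])
cv2.imwrite("pics/crop1.png",cr[:,:,::-1])
ch=cv2.resize(im[150:330,120:270],None,fx=3.3,fy=3.3,interpolation=2);cv2.imwrite("pics/ch.png",ch[:,:,::-1])
E
```

```text
top A [359 290  39  45 917] z pct [0.003  0.0059 0.043 ] fin ((513.89892578125, -112.44916534423828), (12.124814987182617, 36.619834899902344), 63.83637237548828) foot ((504.3373107910156, -109.01527404785156), (37.21783447265625, 72.18941497802734), 63.78110122680664)
  dot 18 [372.5    321.7778] [[ 0.4837 -0.0989  0.006 ]]
top B [464 312  32  45 930] z pct [0.0033 0.0058 0.0428] fin ((492.0584716796875, -276.6193542480469), (12.827706336975098, 37.285987854003906), 77.1241455078125) foot ((483.6258850097656, -274.1695251464844), (37.476707458496094, 73.11735534667969), 76.12615203857422)
  dot 22 [477.1364 345.    ] [[ 0.4604 -0.2687  0.006 ]]
top L [ 411  188   36   66 1302] z pct [0.0032 0.0054 0.0423] fin ((685.8037109375, -171.18722534179688), (36.337196350097656, 13.037063598632812), 19.824886322021484) foot ((662.4696044921875, -179.66604614257812), (112.60990905761719, 39.00147247314453), 17.563739776611328)
  dot 17 [434.1176 243.5882] [[ 0.621  -0.1926  0.006 ]]
side A [378 213  32  34 536] z pct [0.0006 0.0053 0.0425] fin ((515.2457275390625, -109.85130310058594), (15.145
[... 568 characters left out ...]
 [0.0002 0.0048 0.0424] fin ((687.3203125, -167.97113037109375), (36.04689407348633, 16.962100982666016), 12.644851684570312) foot ((661.1201782226562, -194.52671813964844), (101.29229736328125, 75.8326187133789), 19.19627571105957)
  dot 1 [358. 191.] [[ 0.6219 -0.1931  0.006 ]]
A [ 0.5145 -0.1127  0.0372] 0.0008056398976982662
Ad [ 0.4846 -0.0988  0.0056] 0.0016256187587373847
B [ 0.493  -0.2772  0.0373] 0.001618768433126793
Bd [ 0.4612 -0.2689  0.0047] 0.0013839720342178677
L [ 0.6882 -0.1718  0.0363] 0.0017804969231712139
Ld [ 0.6213 -0.1924  0.0067] 0.0007974058878054938
floor [0.5831 0.2213 0.0673] [0.3429 0.0708 0.9367] 20.496401630295622 0.0013022401034803034 downhill [0.9793 0.2023]
```

View pics/crop1.png

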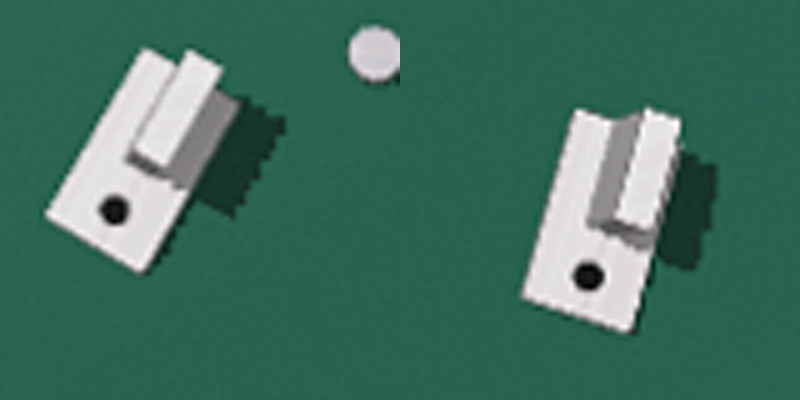

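View pics/ch.png

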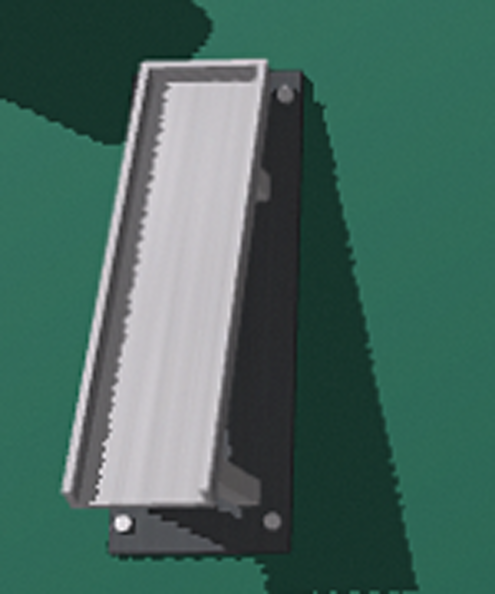

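The close crops confirm it: both short clips have one fin over the heel and a dot on the bare toe, which points down-left for A and down for B. The chute crop shows the stop at the top (low end) and the open high end at the bottom. Next I measure the chute frame.

Run:
```python
from h import *
np.set_printoptions(precision=4,suppress=True)
for n,roi in(("top",(155,315,130,215)),("side",(298,350,225,362))):
    z=np.load(n+"0.npz");im,d=z["im"],z["d"];p=camera_params(n)
    m=np.zeros(d.shape,bool);m[roi[0]:roi[1],roi[2]:roi[3]]=1
    m&=white(im)
    P,uv=cloud(p,d,m)
    # floor plane by iterative fit near first estimate
    c=np.array([.5831,.2213,.0673]);nn=np.array([.3429,.0708,.9367])
    for k in range(6):
        near=P[np.abs((P-c)@nn)<.004]; c=near.mean(0); nn=np.linalg.svd(near-c,full_matrices=False)[2][2]; nn*=np.sign(nn[2])
    print(n,"floor",c,nn,"tilt",np.degrees(np.arccos(nn[2])),len(near))
    x=nn[2]*0+np.array([nn[0],nn[1],0]);x=np.r_[x[:2],-(x[0]**2+x[1]**2)/nn[2]];x/=np.linalg.norm(x)
    y=np.cross(nn,x); Q=np.c_[(P-c)@x,(P-c)@y,(P-c)@nn]
    W=Q[(Q[:,2]>.009)&(Q[:,2]<.015)]
    print(" rim ext x",np.percentile(W[:,0],[0.5,99.5]),"y",np.percentile(W[:,1],[0.5,99.5]),"h",np.median(W[:,2]))
    r=cv2.minAreaRect((W[:,:2]*1000).astype(np.float32));print(" rim rect",r)
    # each wall line fit
    box=cv2.boxPoints(r)/1000
    for s in(-1,1):
        cy=r[0][1]/1000
        S=W[(np.sign(W[:,1]-cy)==s)&(np.abs(W[:,0]-r[0][0]/1000)<.1)]
        if len(S)>20:
            k=np.polyfit(S[:,0],S[:,1],1);print("  wall",s,len(S),"slope deg",np.degrees(np.arctan(k[0])),"off",k[1],"std",np.std(S[:,1]-np.polyval(k,S[:,0])))
    e=Q[(np.abs(Q[:,2])<.004)]; print(" floor ext x",np.percentile(e[:,0],[.3,99.7]),"y",np.percentile(e[:,1],[1,99]))
    print(" corners world",[c+b[0]*x+b[1]*y+.012*nn for b in box]," yaw x",np.degrees(np.arctan2(x[1],x[0])))
```

```text
top floor [0.5792 0.2256 0.0684] [0.3421 0.0382 0.9389] tilt 20.132284198586486 4297
 rim ext x [-0.1103  0.1334] y [-0.0344  0.0308] h 0.011748826525131926
 rim rect ((10.61358642578125, -1.74127197265625), (65.07594299316406, 246.01483154296875), 89.66426849365234)
  wall -1 328 slope deg -0.312401928157179 off -0.03185253204202123 std 0.0013774865143191051
  wall 1 301 slope deg -0.5104275042797132 off 0.027793721681944227 std 0.0013162146121433746
 floor ext x [-0.1113  0.1302] y [-0.0258  0.0257]
 corners world [array([0.482 , 0.1809, 0.1184]), array([0.7117, 0.2051, 0.0337]), array([0.7048, 0.2699, 0.0336]), array([0.4751, 0.2456, 0.1183])]  yaw x 6.374310438858472
side floor [0.5822 0.2239 0.0672] [0.3413 0.0443 0.9389] tilt 20.128731250250173 2816
 rim ext x [-0.112   0.1304] y [-0.0331  0.0375] h 0.011565403895418375
 rim rect ((9.230010986328125, 1.8547210693359375), (68.17215728759766, 244.14132690429688), 88.80174255371094)
  wall -1 232 slope deg -1.3793648324817052 off -0.027425449166381972 std 0.001816751387253006
  wall 1 242 slope deg -1.5092835741102701 off 0.03251652789170297 std 0.001687925811072485
 floor ext x [-0.1133  0.1277] y [-0.0284  0.0362]
 corners world [array([0.4844, 0.1813, 0.1175]), array([0.7123, 0.2058, 0.0335]), array([0.7049, 0.2735, 0.033 ]), array([0.4769, 0.2491, 0.117 ])]  yaw x 7.400501674447651
```

The two views agree: chute yaw 6.0°, tilt 20.1°, origin about (0.7006, 0.2375, 0.024), rim height 12 mm and length 240 mm. Fin tops measure 43 mm. I write a move calculator and go above clip A.

```bash
cat >> h.py <<'E'
def down(deg):
    a=np.radians(deg);return np.array([[np.cos(a),np.sin(a),0],[np.sin(a),-np.cos(a),0],[0,0,-1]])
CO=np.array([.7006,.2375,.024])
CR=Rn.from_euler("ZY",[6.0,20.0],degrees=True).as_matrix()  # columns: channel x,y,z
CT=np.c_[CR[:,0],-CR[:,1],-CR[:,2]]                          # tool axes over the channel
def go(gp,R1):
    """slide (mm), dr from the present pose to grasp point gp with tool axes R1"""
    s=read_state(); R0=Rn.from_rotvec(s["orientation"]).as_matrix(); p1=np.array(gp)-.167*R1[:,2]
    print("slide",np.round(1000*R0.T@(p1-s["tool_pos"]),1),"dr",np.round(Rn.from_matrix(R0.T@R1).as_rotvec(),3),"t",round(s["t"],2),"F",np.round(s["force"],1),"q",np.round(s["q"],2))
E
python3 -c "
from h import *
go([.514,-.1124,.16],down(154)); print(CR)
for n in ('top',):
    z=np.load(n+'0.npz');m=np.zeros((480,640),bool);m[100:170,60:120]=1;P,_=cloud(camera_params(n),z['d'],m);P=P[P[:,2]>.03];print('box',P.min(0),P.max(0))
"
```

```text
slide [ 435.7 -304.7   77.4] dr [-1.000e-03 -2.000e-03 -2.308e+00] t 0.1 F [ 0.1 -0.4  0.1] q [-1.28  0.13  1.49  0.    1.52 -0.09]
[[ 9.34544886e-01 -1.04528463e-01  3.40146521e-01]
 [ 9.82246256e-02  9.94521895e-01  3.57508400e-02]
 [-3.42020143e-01 -3.46944695e-18  9.39692621e-01]]
box [0.71264398 0.3718685  0.0300999 ] [0.79432359 0.45183095 0.17357816]
```

Request:
servo_tool:
  increments:
    - {"slide": [436, -305, 77], "dr": [0, 0, -2.308], "jaw": 0.4}
    - {"slide": [436, -305, 77], "dr": [0, 0, -2.308], "jaw": 0.4}
    - {"slide": [436, -305, 77], "dr": [0, 0, -2.308], "jaw": 0.4}
    - {"slide": [436, -305, 77], "dr": [0, 0, -2.308], "jaw": 0.4}
    - {"slide": [436, -305, 77], "dr": [0, 0, -2.308], "jaw": 0.4}
    - {"slide": [436, -305, 77], "dr": [0, 0, -2.308], "jaw": 0.4}
    - {"slide": [436, -305, 77], "dr": [0, 0, -2.308], "jaw": 0.4}
    - {"slide": [436, -305, 77], "dr": [0, 0, -2.308], "jaw": 0.4}
    - {"slide": [436, -305, 77], "dr": [0, 0, -2.308], "jaw": 0.4}
    - {"slide": [436, -305, 77], "dr": [0, 0, -2.308], "jaw": 0.4}
    - {"slide": [436, -305, 77], "dr": [0, 0, -2.308], "jaw": 0.4}
    - {"slide": [436, -305, 77], "dr": [0, 0, -2.308], "jaw": 0.4}
    - {"slide": [436, -305, 77], "dr": [0, 0, -2.308], "jaw": 0.4}
    - {"slide": [436, -305, 77], "dr": [0, 0, -2.308], "jaw": 0.4}
    - {"slide": [436, -305, 77], "dr": [0, 0, -2.308], "jaw": 0.4}
    - {"slide": [436, -305, 77], "dr": [0, 0, -2.308], "jaw": 0.4}
    - {"slide": [436, -305, 77], "dr": [0, 0, -2.308], "jaw": 0.4}
    - {"slide": [436, -305, 77], "dr": [0, 0, -2.308], "jaw": 0.4}
    - {"slide": [436, -305, 77], "dr": [0, 0, -2.308], "jaw": 0.4}
    - {"slide": [436, -305, 77], "dr": [0, 0, -2.308], "jaw": 0.4}

```text
t: 2.1
tool_pos: [0.5143, -0.1124, 0.3277]
orientation: [-0.708, -3.061, -0.0]
force: [0.3, 0.3, -0.2]
opening: 0.0558
gripper_force: 0.0
```

```bash
cat >> h.py <<'E'
def wristclip(seed,name):
    """fin-top rectangle, dot from wrist camera near the expected world point"""
    p=camera_params("wrist"); im,d=read_camera("wrist"); cv2.imwrite(f"pics/{name}.png",im[:,:,::-1])
    m=white(im); P,uv=cloud(p,d,m); k=(np.hypot(*(P[:,:2]-seed).T)<.06)&(P[:,2]>.036)&(P[:,2]<.05)
    r=cv2.minAreaRect((P[k,:2]*1000).astype(np.float32)); print("fin",k.sum(),"z",np.median(P[k,2]),r)
    dm=(im.max(2)<60)&(d>0); v,u=np.nonzero(dm); Q=onplane(p,np.c_[u,v],.006)
    g=np.hypot(*(Q[:,:2]-seed).T)<.045
    if g.sum(): print("dot",g.sum(),Q[g].mean(0)[:2],"px",u[g].mean(),v[g].mean(),"fin px",uv[k].mean(0))
E
python3 -c "
from h import *
wristclip(np.array([.514,-.1124]),'w1'); go([.514,-.1124,.034],down(154))"
```

```text
fin 1024 z 0.04268358342580786 ((513.4351196289062, -113.9421615600586), (11.882675170898438, 36.11643600463867), 64.11320495605469)
slide [  0.2  -0.2 126.7] dr [ 0.    -0.    -0.001] t 2.15 F [-0.2  0.5 -0.8] q [-0.31 -0.02  1.79  0.    1.38 -1.43]
```

View pics/w1.png

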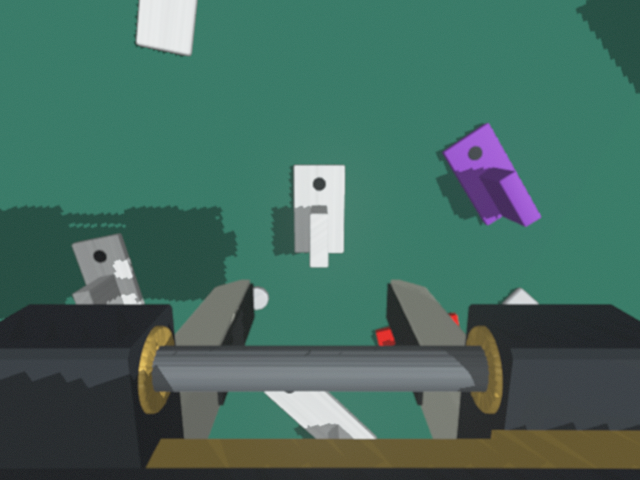

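The wrist view shows clip A centred between the fingers, fin at (319,238), dot at (319,184), and aligned. The disc at (260,298) and the purple clip are clear of the fingers. Descend and grip.

Request:
servo_tool:
  increments:
    - {"slide": [0, -1.2, 40], "dr": [0, 0, 0], "jaw": 0.4}
    - {"slide": [0, -1.2, 80], "dr": [0, 0, 0], "jaw": 0.4}
    - {"slide": [0, -1.2, 110], "dr": [0, 0, 0], "jaw": 0.4}
    - {"slide": [0, -1.2, 127], "dr": [0, 0, 0], "jaw": 0.4}
    - {"slide": [0, -1.2, 127], "dr": [0, 0, 0], "jaw": 0.4}
    - {"slide": [0, -1.2, 127], "dr": [0, 0, 0], "jaw": 1}
    - {"slide": [0, -1.2, 127], "dr": [0, 0, 0], "jaw": 1}
    - {"slide": [0, -1.2, 127], "dr": [0, 0, 0], "jaw": 1}
    - {"slide": [0, -1.2, 127], "dr": [0, 0, 0], "jaw": 1}
    - {"slide": [0, -1.2, 127], "dr": [0, 0, 0], "jaw": 1}
    - {"slide": [0, -1.2, 127], "dr": [0, 0, 0], "jaw": 1}
    - {"slide": [0, -1.2, 127], "dr": [0, 0, 0], "jaw": 1}
    - {"slide": [0, -1.2, 127], "dr": [0, 0, 0], "jaw": 1}
  force: 20

```text
t: 3.45
tool_pos: [0.5139, -0.1135, 0.201]
orientation: [0.707, 3.061, -0.0]
force: [-0.8, 0.2, 2.9]
opening: 0.0121
gripper_force: 20.0
```

```bash
python3 -c "
from h import *
for h in (.07,.002): go(CO+CR@[-.094,0,.034+h],CT)"
```

```text
slide [ -17.7  399.6 -109.7] dr [ 0.45  -0.129  2.549] t 3.45 F [-0.8  0.2  2.9] q [-0.31  0.13  1.88  0.    1.13 -1.43]
slide [  2.1 387.3 -45.9] dr [ 0.45  -0.129  2.549] t 3.45 F [-0.8  0.2  2.9] q [-0.31  0.13  1.88  0.    1.13 -1.43]
```

Request:
servo_tool:
  increments:
    - {"slide": [0, 0, -50], "dr": [0, 0, 0], "jaw": 1}
    - {"slide": [0, 0, -100], "dr": [0, 0, 0], "jaw": 1}
    - {"slide": [-18, 400, -125], "dr": [0.45, -0.129, 2.549], "jaw": 1}
    - {"slide": [-18, 400, -125], "dr": [0.45, -0.129, 2.549], "jaw": 1}
    - {"slide": [-18, 400, -125], "dr": [0.45, -0.129, 2.549], "jaw": 1}
    - {"slide": [-18, 400, -125], "dr": [0.45, -0.129, 2.549], "jaw": 1}
    - {"slide": [-18, 400, -125], "dr": [0.45, -0.129, 2.549], "jaw": 1}
    - {"slide": [-18, 400, -125], "dr": [0.45, -0.129, 2.549], "jaw": 1}
    - {"slide": [-18, 400, -125], "dr": [0.45, -0.129, 2.549], "jaw": 1}
    - {"slide": [-18, 400, -125], "dr": [0.45, -0.129, 2.549], "jaw": 1}
    - {"slide": [-18, 400, -125], "dr": [0.45, -0.129, 2.549], "jaw": 1}
    - {"slide": [-18, 400, -125], "dr": [0.45, -0.129, 2.549], "jaw": 1}
    - {"slide": [-18, 400, -125], "dr": [0.45, -0.129, 2.549], "jaw": 1}
    - {"slide": [-18, 400, -125], "dr": [0.45, -0.129, 2.549], "jaw": 1}
    - {"slide": [-18, 400, -125], "dr": [0.45, -0.129, 2.549], "jaw": 1}
    - {"slide": [-18, 400, -110], "dr": [0.45, -0.129, 2.549], "jaw": 1}
    - {"slide": [-18, 400, -110], "dr": [0.45, -0.129, 2.549], "jaw": 1}
    - {"slide": [-18, 400, -110], "dr": [0.45, -0.129, 2.549], "jaw": 1}
    - {"slide": [-18, 400, -110], "dr": [0.45, -0.129, 2.549], "jaw": 1}
    - {"slide": [-18, 400, -110], "dr": [0.45, -0.129, 2.549], "jaw": 1}

```text
t: 5.45
tool_pos: [0.7053, 0.2381, 0.3096]
orientation: [3.071, 0.152, -0.545]
force: [0.1, 0.2, -1.4]
opening: 0.012
gripper_force: 20.0
```

```bash
python3 -c "
from h import *
im,d=read_camera('wrist');cv2.imwrite('pics/w2.png',im[:,:,::-1])
go(CO+CR@[-.094,0,.034+.07],CT)"
```

```text
slide [-0.8 -0.1 -1. ] dr [-0.002  0.002 -0.011] t 5.5 F [ 0.2  0.6 -1.9] q [0.24 0.77 0.85 0.05 1.86 1.73]
```

View pics/w2.png

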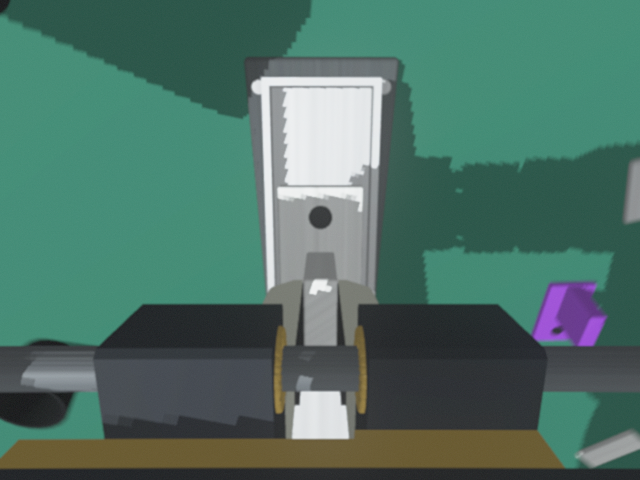

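The clip is centred over the chute: toe and dot at column 320, walls at columns 265 to 382, stop at row 80. Descend to about 1.5 mm above the floor.

Request:
servo_tool:
  increments:
    - {"slide": [0, 0, 30], "dr": [0, 0, -0.011], "jaw": 1}
    - {"slide": [0, 0, 55], "dr": [0, 0, -0.011], "jaw": 1}
    - {"slide": [0, 0, 64], "dr": [0, 0, -0.011], "jaw": 1}
    - {"slide": [0, 0, 67], "dr": [0, 0, -0.011], "jaw": 1}
    - {"slide": [0, 0, 67.5], "dr": [0, 0, -0.011], "jaw": 1}
    - {"slide": [0, 0, 67.5], "dr": [0, 0, -0.011], "jaw": 1}

```text
t: 6.1
tool_pos: [0.6831, 0.2359, 0.2489]
orientation: [3.074, 0.179, -0.539]
force: [0.3, 0.1, -1.0]
opening: 0.0123
gripper_force: 20.0
```

```bash
python3 -c "
from h import *
go(CO+CR@[-.094,0,.034],CT)"
```

```text
slide [-0.5  0.3  4.4] dr [-0.    -0.002  0.012] t 6.1 F [ 0.3  0.1 -1. ] q [0.25 0.75 1.   0.05 1.73 1.7 ]
```

Request:
servo_tool:
  increments:
    - {"slide": [0, 0, 2], "dr": [0, 0, 0.011], "jaw": 1}
    - {"slide": [0, 0, 3], "dr": [0, 0, 0.011], "jaw": 1}
    - {"slide": [0, 0, 3.5], "dr": [0, 0, 0.011], "jaw": 1}
    - {"slide": [0, 0, 3.5], "dr": [0, 0, 0.011], "jaw": 1}

```text
t: 6.5
tool_pos: [0.6815, 0.2357, 0.2448]
orientation: [3.072, 0.161, -0.54]
force: [1.4, 0.8, 1.8]
opening: 0.0119
gripper_force: 20.0
```

Light contact with the floor (about 2.5 N). Release partway, then retreat along the chute normal.

Request:
servo_tool:
  increments:
    - {"slide": [0, 0, 0], "dr": [0, 0, 0], "jaw": 0.6}
    - {"slide": [0, 0, 0], "dr": [0, 0, 0], "jaw": 0.6}
    - {"slide": [0, 0, 0], "dr": [0, 0, 0], "jaw": 0.6}
    - {"slide": [0, 0, 0], "dr": [0, 0, 0], "jaw": 0.6}
    - {"slide": [0, 0, -20], "dr": [0, 0, 0], "jaw": 0.6}
    - {"slide": [0, 0, -50], "dr": [0, 0, 0], "jaw": 0.6}
    - {"slide": [0, 0, -90], "dr": [0, 0, 0], "jaw": 0.5}
    - {"slide": [0, 0, -110], "dr": [0, 0, 0], "jaw": 0.5}

```text
t: 7.3
tool_pos: [0.7195, 0.2397, 0.3515]
orientation: [3.074, 0.161, -0.536]
force: [1.4, 0.5, 1.5]
opening: 0.0455
gripper_force: 0.0
```

```bash
python3 -c "
from h import *
im,d=read_camera('wrist');cv2.imwrite('pics/w3.png',im[:,:,::-1])
go([.4923,-.2767,.17],down(166))"
```

```text
slide [-258.7  489.8  109.8] dr [-0.475  0.082 -2.756] t 7.35 F [1.3 0.5 2.9] q [0.24 0.8  0.73 0.05 1.95 1.72]
```

View pics/w3.png

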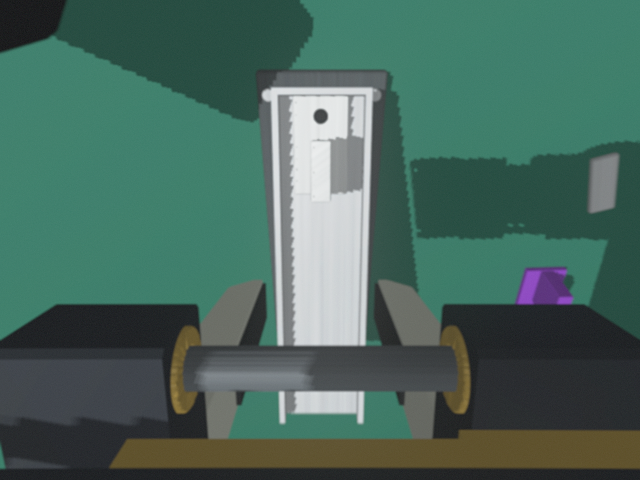

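Clip A lies against the stop, toe downhill: dot at (320,116), stop at row 92. Now clip B.

Request:
servo_tool:
  increments:
    - {"slide": [-259, 490, 110], "dr": [-0.475, 0.082, -2.756], "jaw": 0.4}
    - {"slide": [-259, 490, 110], "dr": [-0.475, 0.082, -2.756], "jaw": 0.4}
    - {"slide": [-259, 490, 110], "dr": [-0.475, 0.082, -2.756], "jaw": 0.4}
    - {"slide": [-259, 490, 110], "dr": [-0.475, 0.082, -2.756], "jaw": 0.4}
    - {"slide": [-259, 490, 110], "dr": [-0.475, 0.082, -2.756], "jaw": 0.4}
    - {"slide": [-259, 490, 110], "dr": [-0.475, 0.082, -2.756], "jaw": 0.4}
    - {"slide": [-259, 490, 110], "dr": [-0.475, 0.082, -2.756], "jaw": 0.4}
    - {"slide": [-259, 490, 110], "dr": [-0.475, 0.082, -2.756], "jaw": 0.4}
    - {"slide": [-259, 490, 110], "dr": [-0.475, 0.082, -2.756], "jaw": 0.4}
    - {"slide": [-259, 490, 110], "dr": [-0.475, 0.082, -2.756], "jaw": 0.4}
    - {"slide": [-259, 490, 110], "dr": [-0.475, 0.082, -2.756], "jaw": 0.4}
    - {"slide": [-259, 490, 110], "dr": [-0.475, 0.082, -2.756], "jaw": 0.4}
    - {"slide": [-259, 490, 110], "dr": [-0.475, 0.082, -2.756], "jaw": 0.4}
    - {"slide": [-259, 490, 110], "dr": [-0.475, 0.082, -2.756], "jaw": 0.4}
    - {"slide": [-259, 490, 110], "dr": [-0.475, 0.082, -2.756], "jaw": 0.4}
    - {"slide": [-259, 490, 110], "dr": [-0.475, 0.082, -2.756], "jaw": 0.4}
    - {"slide": [-259, 490, 110], "dr": [-0.475, 0.082, -2.756], "jaw": 0.4}
    - {"slide": [-259, 490, 110], "dr": [-0.475, 0.082, -2.756], "jaw": 0.4}
    - {"slide": [-259, 490, 110], "dr": [-0.475, 0.082, -2.756], "jaw": 0.4}
    - {"slide": [-259, 490, 110], "dr": [-0.475, 0.082, -2.756], "jaw": 0.4}

```text
t: 9.35
tool_pos: [0.4901, -0.2771, 0.3321]
orientation: [-0.378, -3.11, 0.003]
force: [0.4, 0.8, -0.2]
opening: 0.0559
gripper_force: 0.0
```

```bash
python3 -c "
from h import *
wristclip(np.array([.4923,-.2767]),'w4'); go([.4923,-.2767,.034],down(166))"
```

```text
fin 975 z 0.042661767039438414 ((492.5977783203125, -277.2602844238281), (11.929778099060059, 36.372920989990234), 76.0688247680664)
slide [ -3.1   1.5 131.1] dr [-0.004 -0.008 -0.003] t 9.4 F [ 0.3 -0.8  0.5] q [-0.6   0.08  1.68 -0.01  1.39 -1.93]
```

View pics/w4.png

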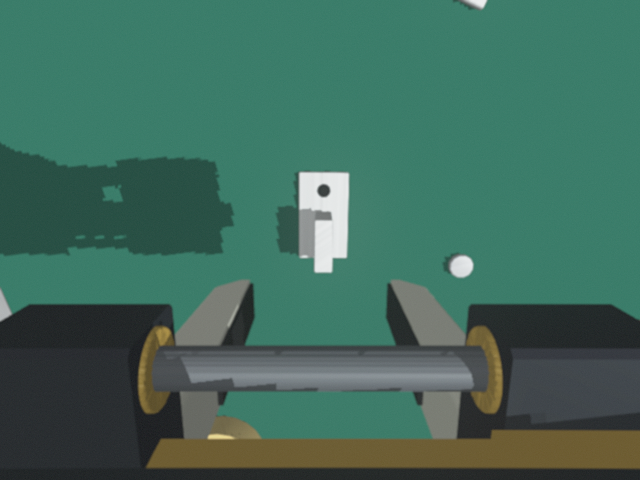

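Clip B (fin at (323,246), dot at (323,190)) is aligned, with nothing within finger reach. Descend and grip.

Request:
servo_tool:
  increments:
    - {"slide": [-3, 1.5, 40], "dr": [0, -0.008, 0], "jaw": 0.4}
    - {"slide": [-3, 1.5, 80], "dr": [0, -0.008, 0], "jaw": 0.4}
    - {"slide": [-3, 1.5, 115], "dr": [0, -0.008, 0], "jaw": 0.4}
    - {"slide": [-3, 1.5, 131], "dr": [0, -0.008, 0], "jaw": 0.4}
    - {"slide": [-3, 1.5, 131], "dr": [0, -0.008, 0], "jaw": 0.4}
    - {"slide": [-3, 1.5, 131], "dr": [0, -0.008, 0], "jaw": 1}
    - {"slide": [-3, 1.5, 131], "dr": [0, -0.008, 0], "jaw": 1}
    - {"slide": [-3, 1.5, 131], "dr": [0, -0.008, 0], "jaw": 1}
    - {"slide": [-3, 1.5, 131], "dr": [0, -0.008, 0], "jaw": 1}
    - {"slide": [-3, 1.5, 131], "dr": [0, -0.008, 0], "jaw": 1}
    - {"slide": [-3, 1.5, 131], "dr": [0, -0.008, 0], "jaw": 1}
    - {"slide": [-3, 1.5, 131], "dr": [0, -0.008, 0], "jaw": 1}
    - {"slide": [-3, 1.5, 131], "dr": [0, -0.008, 0], "jaw": 1}

```text
t: 10.7
tool_pos: [0.4928, -0.2767, 0.202]
orientation: [0.382, 3.118, -0.006]
force: [-0.4, 1.1, 3.9]
opening: 0.0119
gripper_force: 20.0
```

```bash
python3 -c "
from h import *
print(read_state()['tool_pos'],read_state()['opening'])
go(CO+CR@[-.159,0,.034+.07],CT)"
```

```text
[ 0.49280955 -0.27667974  0.20202254] 0.01190182557121539
slide [ -24.4  529.2 -133.1] dr [ 0.486 -0.08   2.754] t 10.7 F [-0.4  1.1  3.9] q [-0.6   0.23  1.77 -0.    1.14 -1.93]
```

Request:
servo_tool:
  increments:
    - {"slide": [0, 0, -50], "dr": [0, 0, 0], "jaw": 1}
    - {"slide": [0, 0, -100], "dr": [0, 0, 0], "jaw": 1}
    - {"slide": [-24, 529, -150], "dr": [0.486, -0.08, 2.754], "jaw": 1}
    - {"slide": [-24, 529, -150], "dr": [0.486, -0.08, 2.754], "jaw": 1}
    - {"slide": [-24, 529, -150], "dr": [0.486, -0.08, 2.754], "jaw": 1}
    - {"slide": [-24, 529, -150], "dr": [0.486, -0.08, 2.754], "jaw": 1}
    - {"slide": [-24, 529, -150], "dr": [0.486, -0.08, 2.754], "jaw": 1}
    - {"slide": [-24, 529, -150], "dr": [0.486, -0.08, 2.754], "jaw": 1}
    - {"slide": [-24, 529, -150], "dr": [0.486, -0.08, 2.754], "jaw": 1}
    - {"slide": [-24, 529, -150], "dr": [0.486, -0.08, 2.754], "jaw": 1}
    - {"slide": [-24, 529, -150], "dr": [0.486, -0.08, 2.754], "jaw": 1}
    - {"slide": [-24, 529, -150], "dr": [0.486, -0.08, 2.754], "jaw": 1}
    - {"slide": [-24, 529, -150], "dr": [0.486, -0.08, 2.754], "jaw": 1}
    - {"slide": [-24, 529, -150], "dr": [0.486, -0.08, 2.754], "jaw": 1}
    - {"slide": [-24, 529, -150], "dr": [0.486, -0.08, 2.754], "jaw": 1}
    - {"slide": [-24, 529, -150], "dr": [0.486, -0.08, 2.754], "jaw": 1}
    - {"slide": [-24, 529, -150], "dr": [0.486, -0.08, 2.754], "jaw": 1}
    - {"slide": [-24, 529, -150], "dr": [0.486, -0.08, 2.754], "jaw": 1}
    - {"slide": [-24, 529, -150], "dr": [0.486, -0.08, 2.754], "jaw": 1}
    - {"slide": [-24, 529, -150], "dr": [0.486, -0.08, 2.754], "jaw": 1}

```text
t: 12.7
tool_pos: [0.6436, 0.2315, 0.3487]
orientation: [3.04, 0.484, -0.532]
force: [0.3, 0.5, -0.2]
opening: 0.0117
gripper_force: 20.0
```

```bash
python3 -c "
from h import *
go(CO+CR@[-.159,0,.034+.04],CT)"
```

```text
slide [ 5.7 -0.4 44.5] dr [ 0.036 -0.004  0.205] t 12.7 F [ 0.3  0.5 -0.2] q [0.27 0.57 1.07 0.02 1.84 1.52]
```

Request:
servo_tool:
  increments:
    - {"slide": [6, 0, 5], "dr": [0.036, -0.004, 0.205], "jaw": 1}
    - {"slide": [6, 0, 15], "dr": [0.036, -0.004, 0.205], "jaw": 1}
    - {"slide": [6, 0, 30], "dr": [0.036, -0.004, 0.205], "jaw": 1}
    - {"slide": [6, 0, 44], "dr": [0.036, -0.004, 0.205], "jaw": 1}
    - {"slide": [6, 0, 44], "dr": [0.036, -0.004, 0.205], "jaw": 1}
    - {"slide": [6, 0, 44], "dr": [0.036, -0.004, 0.205], "jaw": 1}

```text
t: 13.3
tool_pos: [0.6344, 0.2302, 0.3057]
orientation: [3.072, 0.171, -0.541]
force: [0.4, -0.0, 0.2]
opening: 0.0119
gripper_force: 20.0
```

```bash
python3 -c "
from h import *
im,d=read_camera('wrist');cv2.imwrite('pics/w5.png',im[:,:,::-1])
go(CO+CR@[-.159,0,.034],CT)"
```

```text
slide [-0.2 -0.3 41.9] dr [ 0.001 -0.002  0.006] t 13.35 F [ 0.8  0.4 -1.3] q [0.26 0.57 1.15 0.05 1.77 1.72]
```

View pics/w5.png

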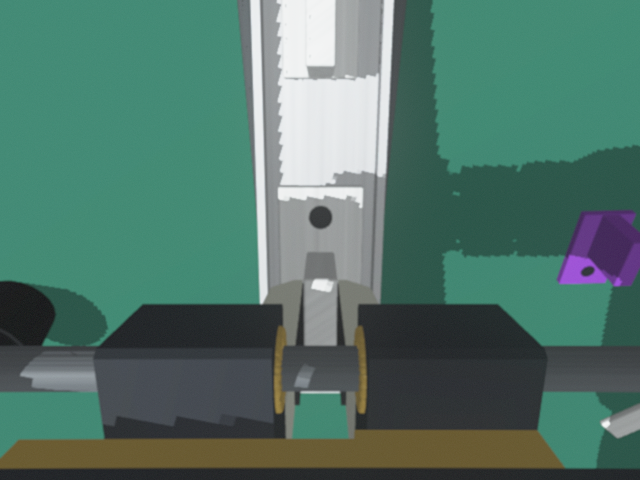

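Clip B is centred in the chute (dot at (320,217)), with clip A's heel edge at row 77 well ahead. Descend.

Request:
servo_tool:
  increments:
    - {"slide": [0, 0, 20], "dr": [0, 0, 0.005], "jaw": 1}
    - {"slide": [0, 0, 32], "dr": [0, 0, 0.005], "jaw": 1}
    - {"slide": [0, 0, 38], "dr": [0, 0, 0.005], "jaw": 1}
    - {"slide": [0, 0, 39], "dr": [0, 0, 0.005], "jaw": 1}
    - {"slide": [0, 0, 39], "dr": [0, 0, 0.005], "jaw": 1}

```text
t: 13.85
tool_pos: [0.6216, 0.2289, 0.2699]
orientation: [3.072, 0.163, -0.538]
force: [-0.4, 0.9, -0.2]
opening: 0.0118
gripper_force: 20.0
```

```bash
python3 -c "
from h import *
go(CO+CR@[-.159,0,.034],CT)"
```

```text
slide [-0.2 -0.3  2.9] dr [ 0.001 -0.002  0.001] t 13.85 F [-0.4  0.9 -0.2] q [0.26 0.56 1.23 0.05 1.69 1.72]
```

Request:
servo_tool:
  increments:
    - {"slide": [0, 0, 1], "dr": [0, 0, 0], "jaw": 1}
    - {"slide": [0, 0, 1.5], "dr": [0, 0, 0], "jaw": 1}
    - {"slide": [0, 0, 1.5], "dr": [0, 0, 0], "jaw": 1}

```text
t: 14.15
tool_pos: [0.6211, 0.2288, 0.2684]
orientation: [3.072, 0.163, -0.538]
force: [0.4, -0.1, -1.8]
opening: 0.0119
gripper_force: 20.0
```

Request:
servo_tool:
  increments:
    - {"slide": [0, 0, 0.5], "dr": [0, 0, 0], "jaw": 0.6}
    - {"slide": [0, 0, 0], "dr": [0, 0, 0], "jaw": 0.6}
    - {"slide": [0, 0, 0], "dr": [0, 0, 0], "jaw": 0.6}
    - {"slide": [0, 0, 0], "dr": [0, 0, 0], "jaw": 0.6}
    - {"slide": [0, 0, -20], "dr": [0, 0, 0], "jaw": 0.6}
    - {"slide": [0, 0, -50], "dr": [0, 0, 0], "jaw": 0.6}
    - {"slide": [0, 0, -90], "dr": [0, 0, 0], "jaw": 0.5}
    - {"slide": [0, 0, -130], "dr": [0, 0, 0], "jaw": 0.5}
    - {"slide": [0, 0, -130], "dr": [0, 0, 0], "jaw": 0.5}
    - {"slide": [0, 0, -130], "dr": [0, 0, 0], "jaw": 0.5}

```text
t: 15.15
tool_pos: [0.6654, 0.2335, 0.3917]
orientation: [3.073, 0.163, -0.534]
force: [-0.6, -0.2, -0.3]
opening: 0.0468
gripper_force: 0.0
```

```bash
python3 -c "
from h import *
im,d=read_camera('wrist');p=camera_params('wrist')
im2,_=read_camera('side')
cv2.imwrite('pics/w6.png',np.vstack([im[:300],cv2.resize(im2[270:400,200:400],(640,300))])[:,:,::-1].copy())
P,uv=cloud(p,d,white(im)); Q=(P-CO)@CR
k=(Q[:,2]>.037)&(Q[:,2]<.048)&(np.abs(Q[:,1])<.03)&(Q[:,0]>-.25)&(Q[:,0]<.01)
for a,b in((-.078,0),(-.16,-.078)):
    s=Q[k&(Q[:,0]>a)&(Q[:,0]<b)];print(len(s),cv2.minAreaRect((s[:,:2]*1000).astype(np.float32)),np.median(s[:,2]))
"
```

```text
1259 ((-47.106727600097656, -0.7528061866760254), (36.273860931396484, 11.967042922973633), 0.48933762311935425) 0.03999466158788622
1046 ((-112.00533294677734, -0.7699184417724609), (35.59052276611328, 11.490893363952637), 0.31143122911453247) 0.04042485095573563
```

View pics/w6.png

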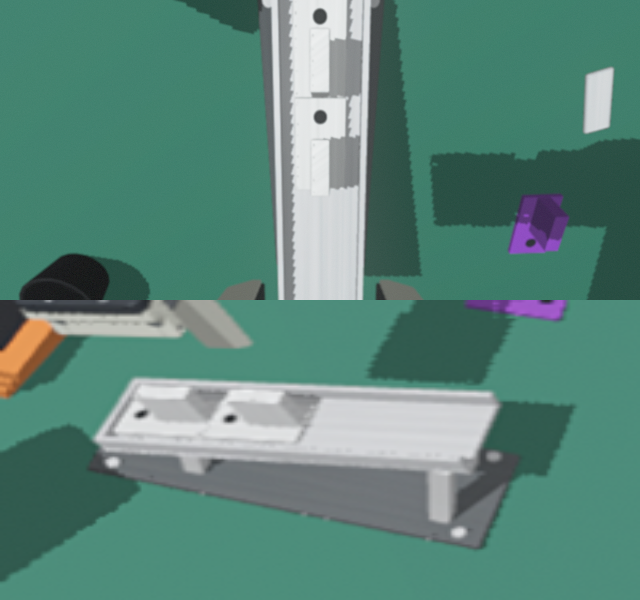

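Both clips are queued: fin centres at x = -47 and -112, against -46 and -110 expected within calibration error, and both dots downhill at (320,16) and (320,117). The gripper is clear, so I hand in.

```bash
python3 -c "
from plant import *
print(close_job())"
```

```text
the job is handed in; nothing more can be done
None
```

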